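Lock the spindle: line up the slotted disc and push the bar home

ROBOT

A 6-joint arm with a two-finger parallel gripper is mounted at the origin on a cart in front of the work surface, level with it; the furniture and walls round the work are solid. World frame = base frame: x ahead of the robot, y to its left, z up, the work surface at z = 0. Lengths are in m, angles in rad, forces in N, time in s.
With the tool pointing down it reaches from about 0.35 to 0.85 m from the base axis. Payload 8.1 kg.
Tool frame: the origin (TCP) lies at the very end of the fingers, on their centre line; the grasp point (between the pads) lies 19 mm behind it; z points along the fingers, y is the line along which they close (so a half turn about z gives the same grasp; the last joint's range is limited). The gripper opens to 93 mm and grips with 3 to 60 N. Pads are 15 mm wide; open, the fingers measure 128 mm over their backs; the gripper's body (75 mm by 188 mm) begins 65 mm behind the grasp point.
Start: joints at [1.21, 0.13, 1.488, -0, 1.523, -0.085], TCP at [0.163, 0.577, 0.219] pointing down, gripper open.
Joint ranges: [-2.96, 2.96], [-0.89, 2.26], [0.02, 2.5], [-1.34, 4.48], [0, 2.73], [-2.66, 2.66]. Speed limits (rad/s): [2.39, 2.39, 2.79, 3.14, 3.14, 3.14].

INTERFACE

Orientations are given as a unit quaternion [w, x, y, z].
In Python, from cell import bot, cams, workorder gives the robot as it stands.
- The arm moves only by the shell command python3 -m inch 'ROWS' [FORCE]. ROWS is JSON, a list of rows, each an object with "travel": the shift along the tool's x, y, z in mm, a list of three; "angular": the turn, a rotation vector about the tool's x, y, z in degrees, a list of three; "jaw": the closure, from -1 (fully open) to 1 (shut). A call has 1 to 20 rows; each row is the pose to reach, as a shift and turn from the pose commanded when the call began, along the tool's axes at that moment; what a row does not reach only later rows make up. A row lasts 1/12 s, in which the tool goes at most 41.7 mm and 7.16 degrees, less where a joint would pass 70% of its speed; a pose out of reach is approached as far as the arm can. A call with a gripper value outside its range is refused whole. The fingers move at their own pace and stop on an object; FORCE is the grip in N (left out, the last holds). Time passes only in rows, so rows that repeat a pose let the fingers close. It gives the time, the measured TCP pose, the force, the opening and the grip force at its end, in the units of the state.
- bot.read_state(): the state, without advancing time (a new reading comes with each control period).
- cams.snapshot(name): name is "scene" or "top" or "wrist"; returns the picture (384x512x3 uint8, red, green, blue); there is no depth.
- cams.camera_info(name): a dict with "camera_matrix" (3x3 intrinsics, pixels), "R" (3x3) and "t" (3): a world point X has camera coordinates R X + t; the wrist camera has in their place "hand_eye" (4x4, takes a point from camera to tool coordinates, whose origin is the TCP and whose axes are the flange's). Camera axes: x right, y down, z forward; pixel columns grow to the right and rows downward; lengths in m; the calibration is good to about 2 mm. A picture is of the moment at which its call begins: read the wrist's pose just before it. camera_info takes no time and is no camera call.
- workorder.finish_job(): hands the job in; it is judged then, once.
The state is a dict: "time_s": time; "joint_pos": joint angles; "qvel": joint speeds; "joint_efforts": joint torques, N m; "ee_pos": TCP position; "eef_rot": TCP orientation; "ft_force": force on the tool from outside, world axes, zero at the start; "torque": the same for the moment, N m; "grip_width": finger opening in m; "grip_force": force on a finger pad.
Only numpy, scipy, OpenCV 4.12 (cv2) and the standard library are available. Lean on these libraries where they do the work, as an engineer would, in place of code of your own. Each camera call takes 0.05 s, during which the arm holds its last target. There are 200 camera calls.

TASK

Lock the blue spindle lock: push the red peg round with the fingertips to turn the slotted disc until its slot is in line with the brass bar, then push the bar by its black peg along its guide, right through the slot and fully home in the keeper on the far side. Do not lift the bar out of its guide, and leave the paint pots, tree, tape, pliers and sanding block where they are.

Things in the scene. Friction and masses are not known exactly. Their poses are not given: they have to be found in the camera images.
- lock_base: Blue base plate of the spindle lock, 320x114 mm, top 10 mm above the table, fixed. Origin on the table right under the disc's axis; x axis is the way the bar is pushed (guide at -x, disc at the origin, keeper at +x), z up. The plate spans x -235 to 85 mm, y -57 to 57 mm. Nothing on it is taller than the two pegs.
- guide_rear (a point): Rear end of the open-topped guide (base x = -202 mm), on its centre line, 24 mm above the table. The guide is two aluminium rails along the base's x axis, 15 mm apart inside, 39 mm over the outsides, tops 24 mm above the table, running from here to x = -52 mm, just short of the disc.
- locking_disc (a joint): Turn of the grey metal disc (90 mm across, top 30 mm above the table), rad, positive counter-clockwise from above; range -3.5 to 6.6, starts at 0.5 to 2.64. An open-topped slot 16 mm wide crosses it through the centre, mouths flared to 27 mm. The slot is in line with the bar at 0 and equally at pi. Turns with light friction (about 2 N at its peg) and stays where left.
- disc_peg (a point): Middle of the red upright turning peg on the disc, 14 mm in diameter (20 mm collar at its foot up to 34 mm), 31 mm from the disc's axis, from 30 to 62 mm above the table (this point is at 46 mm). Its x axis is the slot's direction; the peg stands beside the slot, in the base's frame at angle (joint + pi/2) about the axis.
- bar_peg (a point): Middle of the black upright push peg on the rear end of the bar, 14 mm in diameter (19 mm collar at its foot up to 29 mm), standing up to 61 mm above the table (this point is at 46 mm). It lies 130 mm behind the bar's tip and 10 mm ahead of the bar's rear end.
- bar_tip (a point): Front end of the brass bar, 19 mm above the table; x axis along the bar. The bar (140 long, 12 wide, 14 mm high, about 0.25 kg, tapered nose) lies loose in the guide, underside 12 mm above the table, and slides along the base's x. At the start the tip is at base x = -85 to -53 mm, short of the disc; fully home, against the keeper's end wall, it is at x = 72 mm.
- keeper_mouth (a point): Centre of the keeper's mouth (base x = 52 mm), 19 mm above the table. The keeper is a roofed aluminium block beyond the disc, x 52 to 78 mm, 45 mm wide, top 35 mm above the table; its pocket is 19 mm wide and ends in a wall at x = 72 mm.
- pot_green: Bystander, loose: green model-paint pot, 37 mm across, 34 mm high. Origin at its underside.
- pot_blue: Bystander, loose: blue model-paint pot, 39 mm across, 40 mm high. Origin at its underside.
- pot_ochre: Bystander, loose: ochre model-paint pot, 39 mm across, 40 mm high. Origin at its underside.
- spare_cone: Bystander, loose: dark green model fir tree on a small foot, 27 mm across, 71 mm high. Origin at its underside.
- duct_tape: Bystander, loose: roll of grey duct tape lying flat, 106 mm across, 48 mm high. Origin at its underside.
- pliers: Bystander, loose: blue-handled pliers lying flat, 168x55x14 mm. Origin at its underside.
- sanding_block: Bystander, loose: brown cork sanding block, 56x96x27 mm. Origin at its underside.

How it is judged:
On the way, in this order (a step that is already met when the one before it is completed fails the run):
1. the disc is turned so that its slot points along the bar (within 14 degrees), while the bar is still short of the disc (angle between the x axis of disc_peg and the x axis of lock_base, either way round below 0.25 rad and x of bar_tip in the frame of lock_base below -0.04 m), for 0.2 s.
2. the bar is pushed through the slot, home in the keeper (x of bar_tip in the frame of lock_base above 0.066 m and y of bar_tip in the frame of lock_base between -0.008 and 0.008 m and z of bar_peg in the frame of lock_base below 0.052 m and z of bar_tip in the frame of lock_base below 0.025 m and angle between the x axis of disc_peg and the x axis of lock_base, either way round below 0.1 rad and angle between the x axis of bar_tip and the x axis of lock_base, either way round below 0.06 rad), for 0.2 s.
At the end, for the whole second after the job is handed in: The bar lies level through the disc's slot with its tip in the keeper, no more than 6 mm short of the end wall (base x over 66 mm), disc slot within 6 degrees of the bar, disc at rest (all of step 2 and velocity of joint locking_disc between -0.05 and 0.05 rad/s); the robot touches nothing.
It fails at once if the bar is lifted out of its guide (either end raised by more than 10 mm) (height (world z) of bar_tip above 0.029 m or height (world z) of bar_peg above 0.056 m).
It fails at once if a bystander is moved by more than 15 mm or lifted (distance of any of pot_green, pot_blue, pot_ochre, spare_cone, duct_tape, pliers, sanding_block from where it was at the start of the episode above 0.015 m).
It also fails if it takes over 54 s, if anything falls off the work surface, if the arm or the gripper's body presses on something with over 40 N, if the wrist force passes 120 N, or if a joint passes its speed limit or range.

## Working session

There is one attempt and no reset: what is moved stays moved. The work goes in short steps, Python scripts to look and compute and a shell command to move; the robot and the scene stay as the last step left them, time stands still between calls to the robot, and variables do not carry over. Pictures are saved under pics/ and viewed, at most 10 in all, crops included, and the job is handed in when it is done.

```bash
mkdir -p pics; python3 - <<'E'
from cell import bot,cams
import cv2,numpy as np
s=bot.read_state();print(s['ee_pos'],s['eef_rot'],s['time_s'],s['grip_width'])
ims=[cams.snapshot(n) for n in('top','scene')]
for n,i in zip(('top','scene'),ims):
    np.save(f'{n}0.npy',i);cv2.imwrite(f'pics/{n}0.png',cv2.resize(i[:,:,::-1],(800,600)))
    c=cams.camera_info(n);print(n,np.round(c['camera_matrix'],1).tolist(),np.round(c['R'],3).tolist(),c['t'])
E
```

```text
[0.16314367 0.57679365 0.21758624] [-1.97388885e-04  1.37439896e-01  9.90509684e-01 -8.95473629e-04] 0.0 0.09321367963399971
top [[409.4, 0.0, 248.9], [0.0, 409.4, 184.0], [0.0, 0.0, 1.0]] [[-0.022, -1.0, -0.003], [-0.988, 0.022, -0.153], [0.153, -0.0, -0.988]] [-0.04207277  0.57846796  1.11592621]
scene [[354.8, 0.0, 254.3], [0.0, 354.8, 192.1], [0.0, 0.0, 1.0]] [[-0.836, -0.548, 0.002], [-0.389, 0.59, -0.708], [0.387, -0.593, -0.707]] [0.44490512 0.31783625 0.69673803]
```

View pics/top0.png

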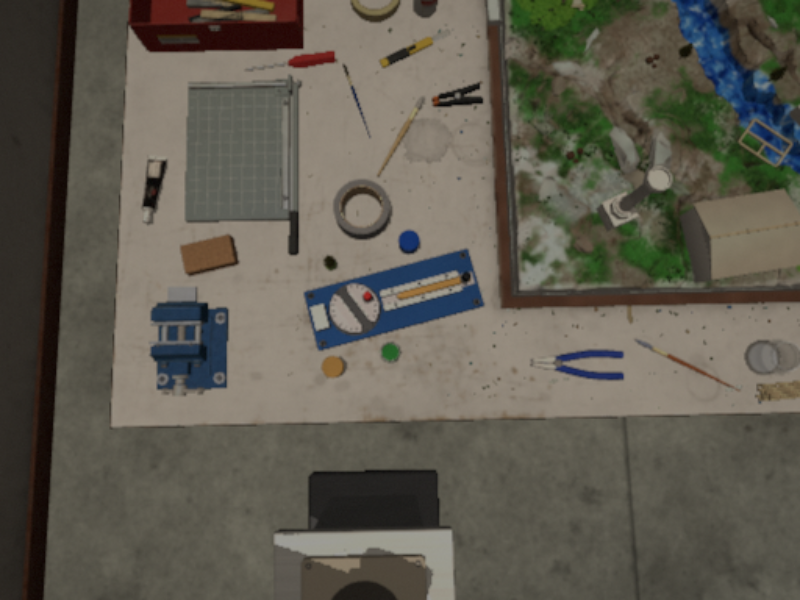

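View pics/scene0.png

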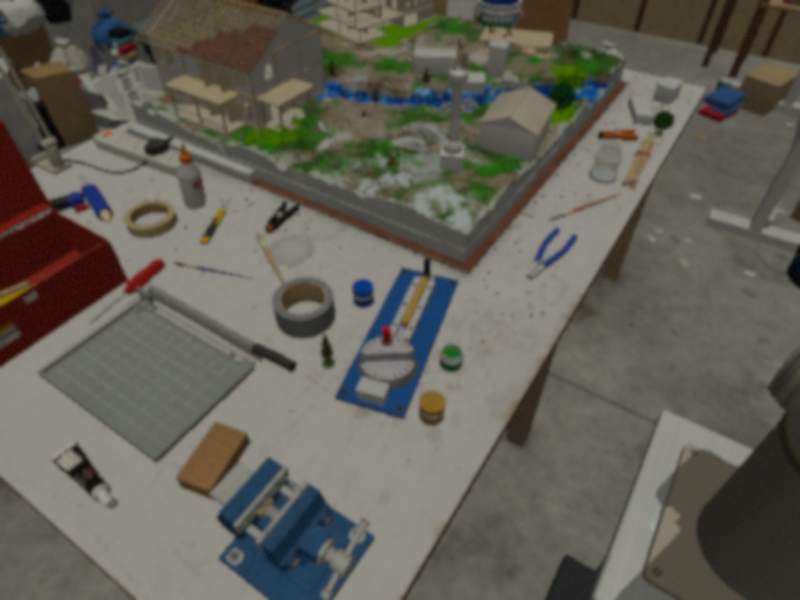

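The top view shows the lock at about (393,300) of 800x600: keeper on the left at (320,317), disc at (355,307), red peg at (368,296) and black peg at (466,277). The scene view agrees, with red at (387,334) and black at (428,267). Next I'll measure the plate and pegs.

```bash
cat > h.py <<'E'
import cv2,numpy as np
from cell import bot,cams
from scipy.spatial.transform import Rotation as Ro
def cam(n,s=None):
    c=cams.camera_info(n);K=np.array(c['camera_matrix'])
    if n!='wrist': R=np.array(c['R']);return K,R,np.array(c['t'])
    H=np.array(c['hand_eye']);q=np.array(s['eef_rot'])
    T=np.eye(4);T[:3,:3]=Ro.from_quat(q[[1,2,3,0]]).as_matrix();T[:3,3]=s['ee_pos']
    M=np.linalg.inv(T@H);return K,M[:3,:3],M[:3,3]
def cast(c,uv,z):
    K,R,t=c;o=-R.T@t;d=(R.T@np.linalg.inv(K)@np.c_[np.atleast_2d(uv),np.ones(len(np.atleast_2d(uv)))].T).T
    return o+d*((z-o[2])/d[:,2])[:,None]
def tri(c1,p1,c2,p2):
    P=[c[0]@np.c_[c[1],c[2]] for c in(c1,c2)]
    X=cv2.triangulatePoints(P[0],P[1],np.float64(p1),np.float64(p2)).ravel();return X[:3]/X[3]
def blob(m,near,r=40):
    n,l,st,ce=cv2.connectedComponentsWithStats(m.astype(np.uint8));
    k=[i for i in range(1,n) if st[i,4]>4 and np.hypot(*(ce[i]-near))<r]
    i=max(k,key=lambda i:st[i,4]);return ce[i],st[i],l==i
E
python3 - <<'E'
from h import *
t,s=np.load('top0.npy').astype(int),np.load('scene0.npy').astype(int)
ct,cs=cam('top'),cam('scene')
P={}
for n,i,c,nr,nb in(('top',t,ct,(235,189),(298,177)),('scene',s,cs,(248,214),(274,171))):
    r,g,b=i[...,0],i[...,1],i[...,2]
    red,st,_=blob((r>90)&(g<70)&(b<70),nr,15);blk,st2,_=blob((r+g+b<130),nb,12)
    P[n]=(red,blk);print(n,red,st,blk,st2)
    if n=='top':
        bm=((b>r+30)&(b>60)).astype(np.uint8)
        ce,st,m=blob(bm,(252,192),30)
        rc=cv2.boxPoints(cv2.minAreaRect(np.argwhere(m)[:,::-1].astype(np.float32)))
        X=cast(c,rc,.01)[:,:2];print('corners',X.round(4).tolist(),np.linalg.norm(X-np.roll(X,1,0),axis=1))
for k in(0,1):print(tri(ct,P['top'][k],cs,P['scene'][k]),cast(ct,P['top'][k],.05),cast(cs,P['scene'][k],.046))
i=np.clip(cv2.resize(t[150:235,185:320].astype(np.uint8),None,fx=5,fy=5)*1.3,0,255);cv2.imwrite('pics/topc.png',i[:,:,::-1])
E
```

```text
top [234.77777778 188.94444444] [233 187   5   5  18] [297.76 176.84] [295 174   6   6  25]
corners [[0.5298, 0.0932], [0.6063, -0.2154], [0.5455, -0.2288], [0.4702, 0.0775]] [0.06159103 0.31787703 0.06220939 0.31542173]
scene [247.         211.14285714] [245 209   5   5  21] [272.52631579 170.73684211] [272 166   2  10  19]
[ 0.56256115 -0.01500934  0.0606713 ] [[ 0.56343633 -0.01494792  0.05      ]] [[ 0.57103061 -0.02552926  0.046     ]]
[ 0.59558814 -0.19367344  0.04605066] [[ 0.59400656 -0.19356897  0.05      ]] [[ 0.59687789 -0.1933423   0.046     ]][ WARN:0@0.234] global loadsave.cpp:1063 imwrite_ Unsupported depth image for selected encoder is fallbacked to CV_8U.
```

View pics/topc.png

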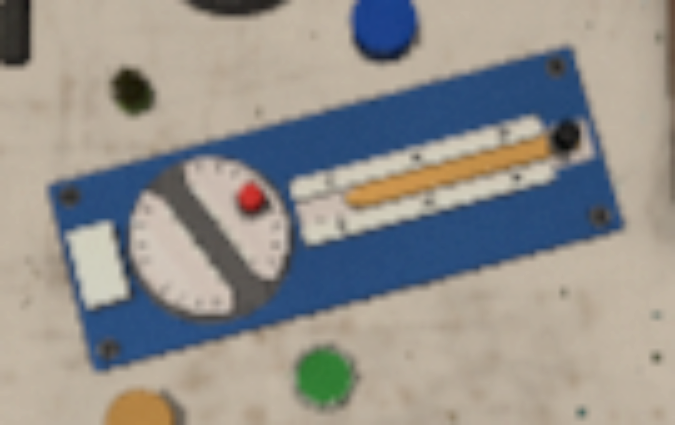

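The crop shows the plate corners at (50,187), (572,47), (625,228) and (95,372). The disc centre is near (211,238), the red peg at (252,197) and the black peg at (565,137). The slot lies at roughly 120° to the bar, so the short way is about 60° counter-clockwise, to pi. I'll work out the coarse frame and how far to move for a close wrist view.

```bash
cat > plan.py <<'E'
from h import *
def rel(target,yaw_y):
    "shift mm in tool axes and turn deg about tool z to put TCP at target with tool y along yaw_y (deg, mod 180)"
    s=bot.read_state();q=np.array(s['eef_rot']);R=Ro.from_quat(q[[1,2,3,0]]).as_matrix()
    d=R.T@(np.array(target)-s['ee_pos'])*1000
    cur=np.degrees(np.arctan2(R[1,1],R[0,1]));a=(yaw_y-cur+90)%180-90
    tgt=Ro.from_euler('z',cur+a,degrees=True).as_matrix()@np.array([[0,1,0],[1,0,0],[0,0,-1]])
    rv=np.degrees(Ro.from_matrix(R.T@tgt).as_rotvec())
    print('travel',d.round(1),'turn',rv.round(1),'cur yaw',cur.round(1),'j',np.round(s['joint_pos'],2),'t',round(s['time_s'],2))
E
python3 - <<'E'
from plan import *
c=cam('top');f=lambda x:(np.array(x)+.5)/5-.5+[185,150]
C=cast(c,f([(50,187),(572,47),(625,228),(95,372)]),.01)[:,:2];print(C.round(4).tolist(),np.linalg.norm(C-np.roll(C,1,0),axis=1))
l,r=(C[0]+C[3])/2,(C[1]+C[2])/2;ex=(l-r)/np.linalg.norm(l-r);print('O',(l-ex*.085),(r+ex*.235),'ang',np.degrees(np.arctan2(ex[1],ex[0])))
print('disc',cast(c,f([(211,238)]),.03),'red',cast(c,f([(252,197)]),.06),'blk',cast(c,f([(565,137)]),.058))
rel([.54,-.05,.30],14)
E
```

```text
[[0.5775, 0.1036], [0.654, -0.2042], [0.5459, -0.2306], [0.4693, 0.0778]] [0.11122024 0.31715264 0.11126987 0.31785033]
O [0.54392338 0.00820471] [0.54332092 0.01062951] ang 103.95312820819187
disc [[0.54300043 0.0089316  0.03      ]] red [[ 0.56183162 -0.01591412  0.06      ]] blk [[ 0.59219953 -0.1921285   0.058     ]]
travel [-533.3 -500.7  -81.5] turn [-0.1  0.  60.2] cur yaw 74.2 j [ 1.21  0.13  1.49 -0.    1.52 -0.09] t 0.1
```

```bash
python3 -m inch '[{"travel":[0,0,-80],"angular":[0,0,7],"jaw":-1},{"travel":[-36,-34,-80],"angular":[0,0,14],"jaw":-1},{"travel":[-533,-501,-81],"angular":[0,0,60],"jaw":-1},{"travel":[-533,-501,-81],"angular":[0,0,60],"jaw":-1},{"travel":[-533,-501,-81],"angular":[0,0,60],"jaw":-1},{"travel":[-533,-501,-81],"angular":[0,0,60],"jaw":-1},{"travel":[-533,-501,-81],"angular":[0,0,60],"jaw":-1},{"travel":[-533,-501,-81],"angular":[0,0,60],"jaw":-1},{"travel":[-533,-501,-81],"angular":[0,0,60],"jaw":-1},{"travel":[-533,-501,-81],"angular":[0,0,60],"jaw":-1},{"travel":[-533,-501,-81],"angular":[0,0,60],"jaw":-1},{"travel":[-533,-501,-81],"angular":[0,0,60],"jaw":-1},{"travel":[-533,-501,-81],"angular":[0,0,60],"jaw":-1},{"travel":[-533,-501,-81],"angular":[0,0,60],"jaw":-1},{"travel":[-533,-501,-81],"angular":[0,0,60],"jaw":-1},{"travel":[-533,-501,-81],"angular":[0,0,60],"jaw":-1},{"travel":[-533,-501,-81],"angular":[0,0,60],"jaw":-1},{"travel":[-533,-501,-81],"angular":[0,0,60],"jaw":-1},{"travel":[-533,-501,-81],"angular":[0,0,60],"jaw":-1},{"travel":[-533,-501,-81],"angular":[0,0,60],"jaw":-1}]'
python3 - <<'E'
from plan import *
rel([.54,-.05,.30],14)
s=bot.read_state();i=cams.snapshot('wrist');np.save('w1.npy',i)
import json;json.dump({k:np.array(s[k]).tolist() for k in('ee_pos','eef_rot')},open('w1.json','w'))
cv2.imwrite('pics/w1.png',cv2.resize(i[:,:,::-1],(800,600)))
E
```

```text
time_s: 1.77
ee_pos: [0.5411, -0.055, 0.2981]
eef_rot: [-0.0, 0.616, 0.788, -0.001]
ft_force: [0.5, -1.1, 0.7]
grip_width: 0.093
grip_force: 0.0
travel [ 5.1  0.1 -1.9] turn [-0.1  0.1 -0.1] cur yaw 13.9 j [-0.19 -0.04  1.52 -0.    1.66 -0.44] t 1.77
```

View pics/w1.png

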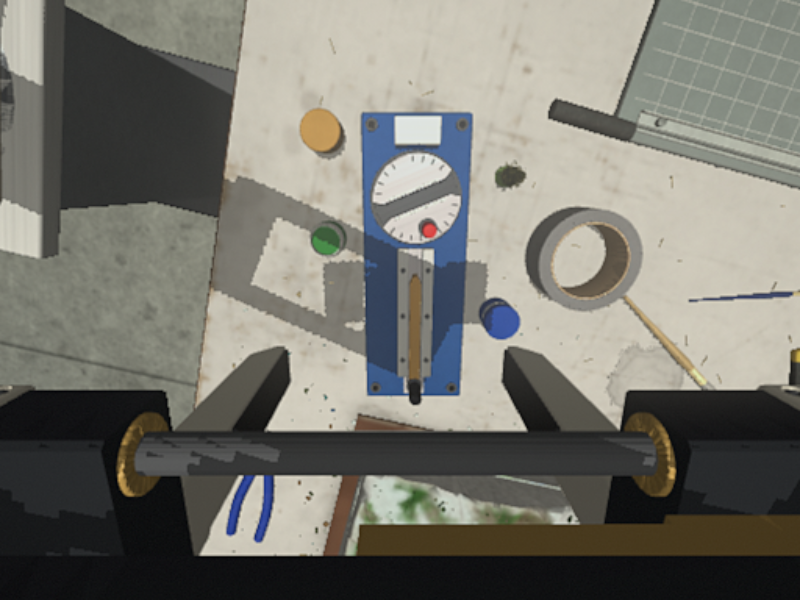

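The wrist view shows the disc centre at (416,198), the slot running from (375,215) to (458,182), the red peg top at (429,229), the black peg from (415,383) to (415,403), and the plate corners at (362,113), (472,113), (459,395) and (368,395).

```bash
cat > meas.py <<'E'
from plan import *
def meas(i,s,near_red,near_disc):
    c=cam('wrist',s);hs=cv2.cvtColor(i,cv2.COLOR_RGB2HSV).astype(int);h,S,v=hs[...,0],hs[...,1],hs[...,2]
    out={}
    ce,st,m=blob(((h<8)|(h>172))&(S>130)&(v>60),near_red,25);print('red px',ce,st)
    out['red']=cast(c,ce,.05)[0,:2]
    bm=(h>100)&(h<125)&(S>110)
    ce,st,m=blob(bm,near_disc,90);print('plate',st)
    hull=cv2.convexHull(np.argwhere(m)[:,::-1].astype(np.int32)).astype(np.float32)
    X=cast(c,hull[:,0],.01)[:,:2].astype(np.float32);r=cv2.minAreaRect(X);B=cv2.boxPoints(r)
    print('plate rect',r,B.round(4).tolist());return c,out,r,hs,m
E
python3 - <<'E'
from meas import *
import json
i=np.load('w1.npy');s=json.load(open('w1.json'))
c,o,r,hs,m=meas(i,s,(274,146),(266,150));print(o)
f=lambda p:(np.array(p)+.5)*.64-.5
C=cast(c,f([(362,113),(472,113),(459,395),(368,395)]),.01)[:,:2];print(C.round(4).tolist(),np.linalg.norm(C-np.roll(C,1,0),axis=1))
l,rr=(C[0]+C[1])/2,(C[2]+C[3])/2;ex=(l-rr)/np.linalg.norm(l-rr);ey=np.array([-ex[1],ex[0]])
O=((l-ex*.085)+(rr+ex*.235))/2;print('O',l-ex*.085,rr+ex*.235,'ang',np.degrees(np.arctan2(ex[1],ex[0])))
print('disc',cast(c,f([(416,198)]),.03))
sl=cast(c,f([(375,215),(458,182)]),.022)[:,:2];d=sl[1]-sl[0];print('slot base deg',np.degrees(np.arctan2(d@ey,d@ex))%180)
for n,p,z in(('redtop',(429,229),.061),('blktop',(415,398),.06),('tip',(415,275),.02)):
    X=cast(c,f([p]),z)[0,:2];print(n,X,'base',(X-O)@ex,(X-O)@ey,np.degrees(np.arctan2((X-O)@ey,(X-O)@ex)))
E
```

```text
red px [274.2        147.10769231] [270 143   9   9  65]
plate [ 232   73   70  180 3175]
plate rect ((0.5645208954811096, -0.06502459943294525), (0.11132810264825821, 0.3148656487464905), 13.977630615234375) [[0.4724999964237213, 0.07429999858140945], [0.5485000014305115, -0.23119999468326569], [0.6565999984741211, -0.20440000295639038], [0.5805000066757202, 0.10119999945163727]]
{'red': array([ 0.56515418, -0.01788249])}
[[0.4728, 0.0757], [0.5808, 0.1025], [0.6578, -0.2053], [0.5497, -0.2324]] [0.31751822 0.11127878 0.31737501 0.1113535 ]
O [0.54738424 0.00664273] [0.54676511 0.00911992] ang 104.0326983075626
disc [[0.54602894 0.00860161 0.03      ]]
slot base deg 111.17570114284297
redtop [ 0.5640185  -0.01580357] base -0.027086538719554933 -0.010695170623170987 -158.45332189243513
blktop [ 0.59741904 -0.19594299] base -0.20994896599734555 0.0005804607895984827 179.84159070029983
tip [ 0.56642322 -0.07130666] base -0.08151635987352811 0.0004300141414768721 179.69775678231022
```

```bash
python3 -c "
from plan import *
rel([.5646,-.0173,.042],35.3)"
```

```text
travel [ 28.1  32.8 256.2] turn [ -0.1  -0.1 -21.3] cur yaw 14.0 j [-0.19 -0.04  1.52 -0.    1.66 -0.43] t 1.82
```

```bash
python3 -m inch '[{"travel":[8,9,40],"angular":[0,0,-7],"jaw":-1},{"travel":[18,22,80],"angular":[0,0,-14],"jaw":-0.7},{"travel":[28,33,120],"angular":[0,0,-21.3],"jaw":-0.5},{"travel":[28,33,155],"angular":[0,0,-21.3],"jaw":-0.5},{"travel":[28,33,180],"angular":[0,0,-21.3],"jaw":-0.5},{"travel":[28,33,180],"angular":[0,0,-21.3],"jaw":-0.5},{"travel":[28,33,180],"angular":[0,0,-21.3],"jaw":-0.5}]'
python3 - <<'E'
from plan import *
rel([.5646,-.0173,.042],35.3)
i=cams.snapshot('wrist')
cv2.imwrite('pics/w2.png',cv2.resize(i[:,:,::-1],(800,600)))
E
```

```text
time_s: 2.4
ee_pos: [0.5632, -0.0135, 0.1184]
eef_rot: [-0.002, 0.457, 0.889, -0.001]
ft_force: [0.5, -0.5, 0.7]
grip_width: 0.0699
grip_force: 0.0
travel [-4.2 -0.8 76.4] turn [-0.2 -0.2  0.3] cur yaw 35.6 j [-0.12  0.11  1.7   0.    1.34 -0.74] t 2.4
```

View pics/w2.png

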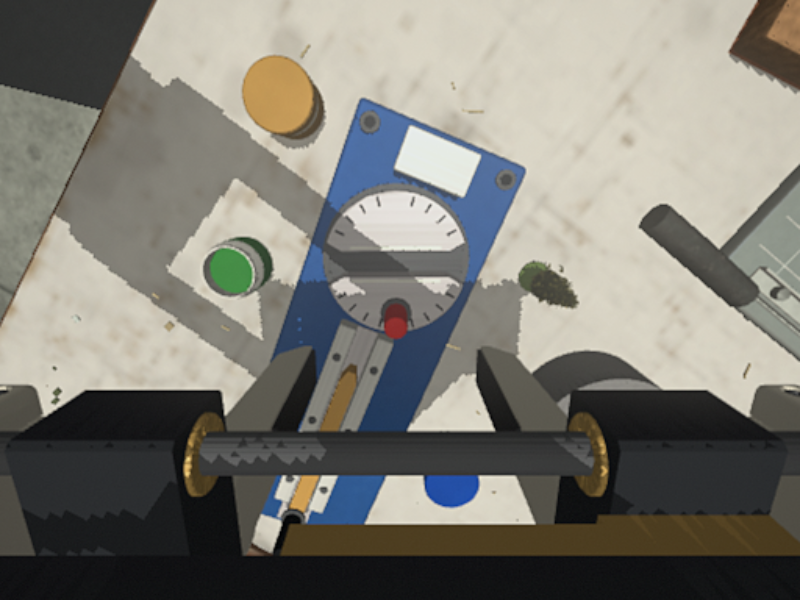

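The slot now lies exactly across the image and the red peg (396,325) is centred between the fingers, so the estimate holds. Next I'll descend and grip.

```bash
python3 -m inch '[{"travel":[-4,-1,35],"angular":[0,0,0],"jaw":-0.3},{"travel":[-4,-1,70],"angular":[0,0,0],"jaw":-0.3},{"travel":[-4,-1,76],"angular":[0,0,0],"jaw":-0.3},{"travel":[-4,-1,76],"angular":[0,0,0],"jaw":0.5},{"travel":[-4,-1,76],"angular":[0,0,0],"jaw":0.8},{"travel":[-4,-1,76],"angular":[0,0,0],"jaw":1},{"travel":[-4,-1,76],"angular":[0,0,0],"jaw":1},{"travel":[-4,-1,76],"angular":[0,0,0],"jaw":1},{"travel":[-4,-1,76],"angular":[0,0,0],"jaw":1}]' 8
python3 - <<'E'
from plan import *
rel([.5646,-.0173,.042],35.3)
# arc about O in tool axes: tool rotated -a about z
s=bot.read_state();R=Ro.from_quat(np.array(s['eef_rot'])[[1,2,3,0]]).as_matrix();O=np.array([.5465,.0082]);p0=O+.031*np.array([np.cos(np.radians(305.3)),np.sin(np.radians(305.3))])
for a in (7,14,21,28,35,42,49,56,63,68.7):
    w=np.radians(305.3+a);p=O+.031*np.array([np.cos(w),np.sin(w)]);print(a,(R.T@np.r_[p-p0,0]*1000).round(1))
E
```

```text
time_s: 3.2
ee_pos: [0.5674, -0.0186, 0.045]
eef_rot: [0.001, 0.458, 0.889, 0.0]
ft_force: [-0.4, -1.0, -0.5]
grip_width: 0.0253
grip_force: 0.0
travel [ 2.6 -1.5  3. ] turn [0.1 0.1 0.2] cur yaw 35.5 j [-0.12  0.19  1.75 -0.    1.2  -0.74] t 3.2
7 [0.2 3.8 0. ]
14 [0.9 7.5 0. ]
21 [ 2.  11.1  0. ]
28 [ 3.6 14.6  0. ]
35 [ 5.5 17.8  0. ]
42 [ 7.9 20.8  0. ]
49 [10.6 23.4  0. ]
56 [13.6 25.7  0. ]
63 [16.8 27.7  0. ]
68.7 [19.6 29.   0. ]
```

```bash
python3 -m inch '[{"travel":[2,-1,3],"angular":[0,0,0],"jaw":1},{"travel":[2,-1,3],"angular":[0,0,0],"jaw":1},{"travel":[2,-1,3],"angular":[0,0,0],"jaw":1},{"travel":[2,-1,3],"angular":[0,0,0],"jaw":1},{"travel":[2,-1,3],"angular":[0,0,0],"jaw":1}]' 8
python3 -c "
from plan import *
rel([.5646,-.0173,.042],35.3)"
```

```text
time_s: 3.62
ee_pos: [0.5643, -0.0173, 0.0405]
eef_rot: [-0.0, 0.458, 0.889, 0.0]
ft_force: [-0.3, 1.0, 0.6]
grip_width: 0.0138
grip_force: 8.0
travel [-0.2  0.2 -1.5] turn [-0.  -0.   0.2] cur yaw 35.5 j [-0.12  0.19  1.76  0.    1.19 -0.74] t 3.62
```

Gripped at 13.8 mm with little side force. Next, the arc.

```bash
python3 -m inch '[{"travel":[0,2,-1],"angular":[0,0,-3.5],"jaw":1},{"travel":[0.5,5.7,-1],"angular":[0,0,-10.5],"jaw":1},{"travel":[1.4,9.3,-1],"angular":[0,0,-17.5],"jaw":1},{"travel":[2.8,12.9,-1],"angular":[0,0,-24.5],"jaw":1},{"travel":[4.5,16.2,-1],"angular":[0,0,-31.5],"jaw":1},{"travel":[6.7,19.3,-1],"angular":[0,0,-38.5],"jaw":1},{"travel":[9.2,22.1,-1],"angular":[0,0,-45.5],"jaw":1},{"travel":[12.1,24.6,-1],"angular":[0,0,-52.5],"jaw":1},{"travel":[15.2,26.7,-1],"angular":[0,0,-59.5],"jaw":1},{"travel":[18,28.3,-1],"angular":[0,0,-65.5],"jaw":1},{"travel":[19.6,29,-1],"angular":[0,0,-68.7],"jaw":1},{"travel":[19.6,29,-1],"angular":[0,0,-68.7],"jaw":1},{"travel":[19.6,29,-1],"angular":[0,0,-68.7],"jaw":1},{"travel":[19.6,29,-1],"angular":[0,0,-68.7],"jaw":1}]'
python3 -c "
from plan import *
rel([.5766,.0157,.042],104)"
```

```text
time_s: 4.78
ee_pos: [0.5771, 0.0155, 0.0408]
eef_rot: [0.0, -0.124, 0.992, 0.0]
ft_force: [7.3, 0.8, -8.8]
grip_width: 0.0139
grip_force: 8.0
travel [ 0.5  0.3 -1.2] turn [-0.   0.1  0.2] cur yaw 104.2 j [-0.06  0.22  1.72  0.    1.2  -1.88] t 4.78
```

```bash
python3 -m inch '[{"travel":[0,0,0],"angular":[0,0,0],"jaw":0.5},{"travel":[0,0,0],"angular":[0,0,0],"jaw":0.2},{"travel":[0,0,0],"angular":[0,0,0],"jaw":0.2},{"travel":[0,0,0],"angular":[0,0,0],"jaw":0.2},{"travel":[0,0,-25],"angular":[0,0,0],"jaw":0.2},{"travel":[0,0,-65],"angular":[0,0,7],"jaw":0},{"travel":[0,0,-105],"angular":[0,0,14],"jaw":0},{"travel":[0,0,-145],"angular":[0,0,21],"jaw":0},{"travel":[0,0,-185],"angular":[0,0,28],"jaw":-0.3},{"travel":[0,0,-200],"angular":[0,0,35],"jaw":-0.6},{"travel":[0,0,-200],"angular":[0,0,42],"jaw":-1},{"travel":[0,0,-200],"angular":[0,0,49],"jaw":-1},{"travel":[0,0,-200],"angular":[0,0,56],"jaw":-1},{"travel":[0,0,-200],"angular":[0,0,63],"jaw":-1},{"travel":[0,0,-200],"angular":[0,0,70],"jaw":-1},{"travel":[0,0,-200],"angular":[0,0,77],"jaw":-1},{"travel":[0,0,-200],"angular":[0,0,84],"jaw":-1},{"travel":[0,0,-200],"angular":[0,0,90],"jaw":-1},{"travel":[0,0,-200],"angular":[0,0,90],"jaw":-1},{"travel":[0,0,-200],"angular":[0,0,90],"jaw":-1}]'
python3 - <<'E'
from plan import *
rel([.545,-.055,.24],14)
E
```

```text
time_s: 6.45
ee_pos: [0.5766, 0.0153, 0.2417]
eef_rot: [0.0, 0.613, 0.79, -0.0]
ft_force: [-0.5, -0.5, 0.9]
grip_width: 0.093
grip_force: 0.0
travel [-60.2 -48.1   1.7] turn [-0.   0.   0.4] cur yaw 14.4 j [-0.06  0.06  1.52 -0.    1.56 -0.31] t 6.45
```

```bash
python3 -m inch '[{"travel":[-35,-10,0],"angular":[0,0,0],"jaw":-1},{"travel":[-70,-25,0],"angular":[0,0,0],"jaw":-1},{"travel":[-80,-36,0],"angular":[0,0,0],"jaw":-1},{"travel":[-80,-36,0],"angular":[0,0,0],"jaw":-1},{"travel":[-80,-36,0],"angular":[0,0,0],"jaw":-1},{"travel":[-80,-36,0],"angular":[0,0,0],"jaw":-1}]'
python3 - <<'E'
from plan import *
import json
s=bot.read_state();i=cams.snapshot('wrist');np.save('w3.npy',i)
json.dump({k:np.array(s[k]).tolist() for k in('ee_pos','eef_rot')},open('w3.json','w'))
cv2.imwrite('pics/w3.png',cv2.resize(i[:,:,::-1],(800,600),interpolation=cv2.INTER_LINEAR))
E
```

```text
time_s: 6.95
ee_pos: [0.5615, -0.0704, 0.2417]
eef_rot: [-0.0, 0.614, 0.79, 0.0]
ft_force: [0.1, 0.1, 0.4]
grip_width: 0.0929
grip_force: 0.0
```

View pics/w3.png

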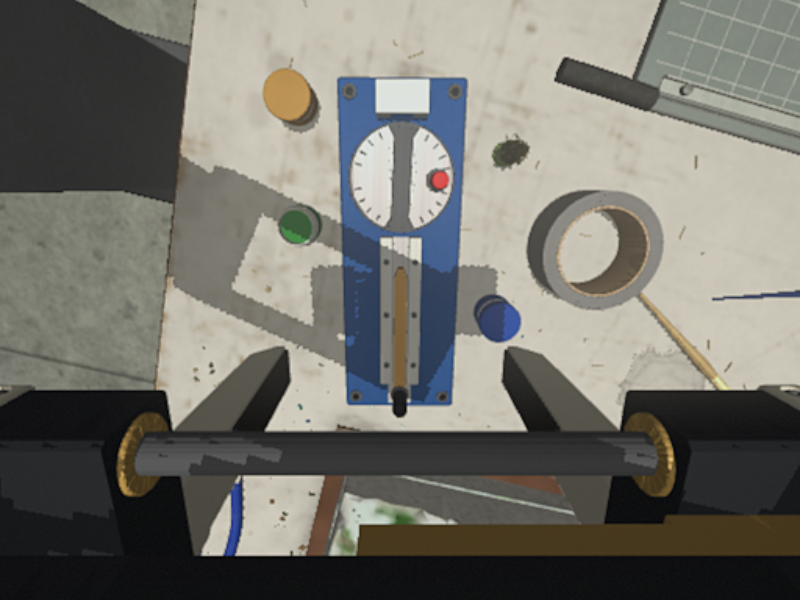

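The slot now lies along the bar, with its ends at about (404,125) and (399,228), the red peg at (439,180) and the black peg top at (400,408). Next I'll measure the slot and bar angles by fitting lines.

```bash
python3 - <<'E'
from plan import *
import json
i=np.load('w3.npy');s=json.load(open('w3.json'));c=cam('wrist',s);f=lambda p:(np.array(p)+.5)*.64-.5
g=cv2.cvtColor(i,cv2.COLOR_RGB2GRAY).astype(int)
pts=[]
for v in range(86,140):
    row=g[v,244:272]; k=np.where(row<130)[0]
    if 5<len(k)<16: pts.append((244+k.mean(),v))
print(len(pts),pts[0],pts[-1])
X=cast(c,pts,.03)[:,:2];vx,vy,x0,y0=cv2.fitLine(X.astype(np.float32),cv2.DIST_HUBER,0,.01,.01).ravel();print('slot ang',np.degrees(np.arctan2(vy,vx))%180,(x0,y0))
hs=cv2.cvtColor(i,cv2.COLOR_RGB2HSV).astype(int);m=(hs[...,0]<22)&(hs[...,0]>8)&(hs[...,1]>90);ce,st,m=blob(m,(256,208),20)
X=cast(c,np.argwhere(m)[:,::-1],.026)[:,:2];vx,vy,x1,y1=cv2.fitLine(X.astype(np.float32),cv2.DIST_HUBER,0,.01,.01).ravel();print('bar ang',np.degrees(np.arctan2(vy,vx))%180,(x1,y1),st)
C=cast(c,f([(338,78),(467,79),(451,405),(349,404)]),.01)[:,:2]
l,r=(C[0]+C[1])/2,(C[2]+C[3])/2;ex=(l-r)/np.linalg.norm(l-r);print('plate',np.degrees(np.arctan2(ex[1],ex[0])),l-ex*.085,r+ex*.235)
P=cast(c,f([(400,408)]),.058)[0];print('blk',P)
rel([P[0],P[1],.042],14)
E
```

```text
54 (np.float64(258.0), 86) (np.float64(256.1666666666667), 139)
slot ang 101.67494 (np.float32(0.54577166), np.float32(0.010751634))
bar ang 103.70448 (np.float32(0.5809574), np.float32(-0.1301804)) [252 171   9  77 546]
plate 104.11582559965964 [0.54767581 0.00647075] [0.5469586  0.00932276]
blk [ 0.59778637 -0.19560149  0.058     ]
travel [-130.6    4.   199.7] turn [ 0.  -0.   0.3] cur yaw 14.3 j [-0.22  0.03  1.55  0.    1.56 -0.46] t 7.0
```

```bash
python3 - <<'E'
from plan import *
ct,cs=cam('top'),cam('scene');f=lambda p:(np.array(p)+.5)*.64-.5
print('frame bottom',tri(ct,f((505,305)),cs,f((470,271))),'frame top',tri(ct,f((513,292)),cs,f((471,236))))
E
```

```text
frame bottom [ 0.54525831 -0.27111328  0.00393492] frame top [ 0.55572728 -0.27229939  0.0845548 ]
```

```bash
python3 -m inch '[{"travel":[-35,1,20],"angular":[0,0,0],"jaw":-0.5},{"travel":[-70,2,50],"angular":[0,0,0],"jaw":-0.3},{"travel":[-105,3,80],"angular":[0,0,0],"jaw":-0.2},{"travel":[-130,4,100],"angular":[0,0,0],"jaw":-0.2},{"travel":[-130,4,120],"angular":[0,0,0],"jaw":-0.2},{"travel":[-130,4,120],"angular":[0,0,0],"jaw":-0.2},{"travel":[-130,4,120],"angular":[0,0,0],"jaw":-0.2},{"travel":[-130,4,120],"angular":[0,0,0],"jaw":-0.2}]'
python3 -c "
from plan import *
rel([.5978,-.1956,.039],14)"
```

```text
time_s: 7.67
ee_pos: [0.5981, -0.1948, 0.1232]
eef_rot: [0.001, 0.614, 0.79, 0.0]
ft_force: [0.1, 0.1, 0.3]
grip_width: 0.0559
grip_force: 0.0
travel [-0.6 -0.6 84.2] turn [0.1 0.  0.3] cur yaw 14.3 j [-0.4   0.27  1.51  0.    1.36 -0.65] t 7.67
```

```bash
python3 -m inch '[{"travel":[0,-0.5,35],"angular":[0,0,0],"jaw":-0.2},{"travel":[0,-0.5,65],"angular":[0,0,0],"jaw":-0.2},{"travel":[0,-0.5,83],"angular":[0,0,0],"jaw":-0.2},{"travel":[0,-0.5,83],"angular":[0,0,0],"jaw":0},{"travel":[0,-0.5,83],"angular":[0,0,0],"jaw":1},{"travel":[0,-0.5,83],"angular":[0,0,0],"jaw":1},{"travel":[0,-0.5,83],"angular":[0,0,0],"jaw":1},{"travel":[0,-0.5,83],"angular":[0,0,0],"jaw":1},{"travel":[0,-0.5,83],"angular":[0,0,0],"jaw":1},{"travel":[0,-0.5,83],"angular":[0,0,0],"jaw":1},{"travel":[0,-0.5,83],"angular":[0,0,0],"jaw":1},{"travel":[0,-0.5,83],"angular":[0,0,0],"jaw":1}]' 15
python3 -c "
from plan import *
a=np.radians(104);p=np.array([.547,.0082])-.058*np.array([np.cos(a),np.sin(a)])*1
print(p);rel([p[0],p[1],.041],14)"
```

```text
time_s: 8.67
ee_pos: [0.5973, -0.1965, 0.0397]
eef_rot: [0.001, 0.614, 0.789, 0.0]
ft_force: [-1.0, 0.3, 6.0]
grip_width: 0.0135
grip_force: 15.0
[ 0.56103147 -0.04807715]
travel [152.8   1.2  -1.5] turn [0.1 0.  0.2] cur yaw 14.2 j [-0.4   0.35  1.57  0.    1.22 -0.65] t 8.67
```

```bash
python3 -m inch '[{"travel":[6,0,0],"angular":[0,0,0],"jaw":1},{"travel":[14,0,0],"angular":[0,0,0],"jaw":1},{"travel":[22,0,0],"angular":[0,0,0],"jaw":1},{"travel":[30,0,0],"angular":[0,0,0],"jaw":1},{"travel":[38,0,0],"angular":[0,0,0],"jaw":1},{"travel":[46,0.4,0],"angular":[0,0,0],"jaw":1},{"travel":[54,0.4,0],"angular":[0,0,0],"jaw":1},{"travel":[60,0.4,0],"angular":[0,0,0],"jaw":1},{"travel":[60,0.4,0],"angular":[0,0,0],"jaw":1},{"travel":[60,0.4,0],"angular":[0,0,0],"jaw":1}]' 15
```

```text
time_s: 9.5
ee_pos: [0.5829, -0.1367, 0.0396]
eef_rot: [0.0, 0.614, 0.789, 0.001]
ft_force: [-0.4, 0.2, 8.0]
grip_width: 0.0136
grip_force: 15.0
```

```bash
python3 -m inch '[{"travel":[7,0,0],"angular":[0,0,0],"jaw":1},{"travel":[15,0,0],"angular":[0,0,0],"jaw":1},{"travel":[23,0,0],"angular":[0,0,0],"jaw":1},{"travel":[31,0,0],"angular":[0,0,0],"jaw":1},{"travel":[39,0.3,0],"angular":[0,0,0],"jaw":1},{"travel":[47,0.3,0],"angular":[0,0,0],"jaw":1},{"travel":[55,0.4,0],"angular":[0,0,0],"jaw":1},{"travel":[62,0.4,0],"angular":[0,0,0],"jaw":1},{"travel":[70,0.5,0],"angular":[0,0,0],"jaw":1},{"travel":[76,0.5,0],"angular":[0,0,0],"jaw":1},{"travel":[82,0.5,0],"angular":[0,0,0],"jaw":1},{"travel":[82,0.5,0],"angular":[0,0,0],"jaw":1},{"travel":[82,0.5,0],"angular":[0,0,0],"jaw":1}]' 15
```

```text
time_s: 10.58
ee_pos: [0.5633, -0.0573, 0.0396]
eef_rot: [0.001, 0.614, 0.789, 0.001]
ft_force: [-0.5, 1.0, 8.3]
grip_width: 0.0137
grip_force: 15.0
```

```bash
python3 -m inch '[{"travel":[3,0,0],"angular":[0,0,0],"jaw":1},{"travel":[5,0,0],"angular":[0,0,0],"jaw":1},{"travel":[7,0,0],"angular":[0,0,0],"jaw":1},{"travel":[9,0,0],"angular":[0,0,0],"jaw":1},{"travel":[11,0,0],"angular":[0,0,0],"jaw":1},{"travel":[12,0,0],"angular":[0,0,0],"jaw":1},{"travel":[13,0,0],"angular":[0,0,0],"jaw":1},{"travel":[13,0,0],"angular":[0,0,0],"jaw":1},{"travel":[13,0,0],"angular":[0,0,0],"jaw":1}]' 15
```

```text
time_s: 11.33
ee_pos: [0.5607, -0.0474, 0.0397]
eef_rot: [0.002, 0.614, 0.789, -0.0]
ft_force: [3.1, -10.3, 3.6]
grip_width: 0.0138
grip_force: 15.0
```

The force opposing the push has risen to 10 N at the expected end of travel, so the bar is against the wall. I'll release, lift and check.

```bash
python3 -m inch '[{"travel":[12,0,0],"angular":[0,0,0],"jaw":0.6},{"travel":[12,0,0],"angular":[0,0,0],"jaw":0.4},{"travel":[12,0,0],"angular":[0,0,0],"jaw":0.4},{"travel":[12,0,0],"angular":[0,0,0],"jaw":0.4},{"travel":[12,0,0],"angular":[0,0,0],"jaw":0.4},{"travel":[12,0,-20],"angular":[0,0,0],"jaw":0.4},{"travel":[12,0,-60],"angular":[0,0,0],"jaw":0.2},{"travel":[-10,0,-100],"angular":[0,0,0],"jaw":0},{"travel":[-30,0,-140],"angular":[0,0,0],"jaw":-0.5},{"travel":[-30,0,-180],"angular":[0,0,0],"jaw":-1},{"travel":[-30,0,-200],"angular":[0,0,0],"jaw":-1},{"travel":[-30,0,-200],"angular":[0,0,0],"jaw":-1},{"travel":[-30,0,-200],"angular":[0,0,0],"jaw":-1}]'
python3 - <<'E'
from plan import *
s=bot.read_state();i=cams.snapshot('wrist');c=cam('wrist',s)
cv2.imwrite('pics/w4.png',cv2.resize(i[:,:,::-1],(800,600)))
print(s['ee_pos'],s['ft_force'])
np.savez('w4.npz',i=i,K=c[0],R=c[1],t=c[2])
E
```

```text
time_s: 12.42
ee_pos: [0.5682, -0.0753, 0.2409]
eef_rot: [0.002, 0.614, 0.789, 0.001]
ft_force: [-0.0, 0.7, 0.2]
grip_width: 0.0697
grip_force: 0.0
[ 0.56817114 -0.07531144  0.24092124] [-0.01287365  0.73598613  0.2249495 ]
```

View pics/w4.png

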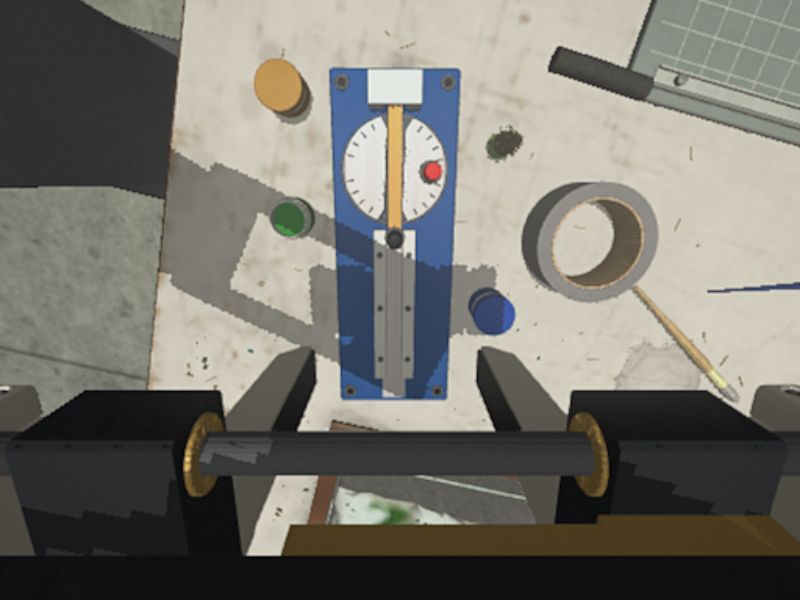

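The bar runs through the slot into the keeper, which covers its tip at (395,105). The black peg is at (395,240), and the bystanders have not moved. Next I'll check the depth and the angles.

```bash
python3 - <<'E'
from plan import *
d=np.load('w4.npz');i=d['i'];c=(d['K'],d['R'],d['t']);f=lambda p:(np.array(p)+.5)*.64-.5
C=cast(c,f([(330,68),(461,69),(447,399),(341,398)]),.01)[:,:2]
l,r=(C[0]+C[1])/2,(C[2]+C[3])/2;ex=(l-r)/np.linalg.norm(l-r);ey=np.array([-ex[1],ex[0]])
O=(l-ex*.085+r+ex*.235)/2;print('O',O,np.degrees(np.arctan2(ex[1],ex[0])))
hs=cv2.cvtColor(i,cv2.COLOR_RGB2HSV)
blk,st,_=blob((hs[...,2]<75)&(hs[...,1]<120),(252,153),8);print(blk,st)
for n,p,z in(('peg',f((395,240)),.056),('pegblob',blk,.055),('red',f((432,171)),.06),('bar front',f((395,107)),.026),('keeper back',f((395,69)),.01),('keeper front top',f((395,98)),.035)):
    X=cast(c,p,z)[0,:2]-O;print(n,round(X@ex*1000,1),round(X@ey*1000,1))
E
```

```text
O [0.54721728 0.00840095] 103.94394502479794
[252.28735632 152.96551724] [247 147  11  12  87]
peg -57.6 -0.1
pegblob -57.2 0.4
red -1.7 -29.5
bar front 50.6 0.4
keeper back 83.1 0.5
keeper front top 55.9 0.4
```

```bash
python3 -c "
from cell import workorder
print(workorder.finish_job())"
```

```text
the job is handed in; nothing more can be done
None
```

The lock is locked and the job is handed in at about 12.5 s: by wrist camera the bar's tip is at base x ≈ 72 mm (fully home), the slot is within about 3° of the bar, no bystander moved, and the gripper is clear; the hand-in gave no verdict.

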